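# Clear the hotplate ring and present the bead dish over it

### The arm

A 6-joint arm with a two-finger parallel gripper is mounted at the origin on the work surface. World frame = base frame: x ahead of the robot, y to its left, z up, the work surface at z = 0. Lengths are in mm, angles in rad, forces in N, time in s.
With the tool pointing down it reaches from about 300 to 775 mm from the base axis. Payload 14.6 kg.
Tool frame: the origin (TCP) lies on the centre line of the jaws, within the pads' length; the fingertips stand 8 mm ahead of it and the grasp point (between the pads) lies 11 mm behind it; z points along the fingers, y is the line along which they close (so a half turn about z gives the same grasp; the last joint's range is limited). The gripper opens to 94 mm and grips with 3 to 60 N. Pads are 16 mm wide; open, the fingers measure 119 mm over their backs; the gripper's body (75 mm by 177 mm) begins 78 mm behind the grasp point.
Start: joints at [1.08, 0.3, 1.521, -0, 1.321, -0.067], TCP at [226.171, 501.334, 213.446] pointing down, gripper open.
Joint ranges: [-3.03, 3.03], [-0.79, 2.21], [0.23, 2.52], [-1.04, 4.18], [0, 3.07], [-2.55, 2.55]. Speed limits (rad/s): [2.22, 2.22, 2.57, 3.14, 3.14, 3.14].

### API

Orientations are given as [roll, pitch, yaw] about the fixed x, y, z axes, in that order (R = Rz(yaw) Ry(pitch) Rx(roll)).
In Python, from cell import manip gives the robot as it stands.
- The arm moves only by the tool jog_arm, never from a script. Its argument "rows" is one flat list of numbers, 7 for each row, row after row: the shift along the world's x, y, z in cm, then the turn, a rotation vector about the world's x, y, z in rad, then the closure, from 0 (fully open) to 1 (shut). In form: [dx, dy, dz, rx, ry, rz, fingers, dx, dy, dz, rx, ry, rz, fingers, ...]. A call has 1 to 20 rows; each row shifts and turns the commanded pose from where the row before left it; what a row does not reach is not made up. A row lasts 1/12 s, in which the tool goes at most 41.7 mm and 7.16 degrees, less where a joint would pass 70% of its speed; a pose out of reach is approached as far as the arm can. A call with a gripper value outside its range is refused whole. The fingers move at their own pace and stop on an object; "newtons" is the grip in N (left out, the last holds). Time passes only in rows, so rows that do not move let the fingers close. It gives the time, the measured TCP pose, the force, the opening and the grip force at its end, in the units of the state.
- manip.read_state(): the state, without advancing time (a new reading comes with each control period).
- manip.camera(name): name is "scene" or "top" or "wrist"; returns (picture, depth): 400x640x3 uint8, blue, green, red; 400x640 float32, mm along the optical axis (not along the pixel's ray), 0 where there is no reading.
- manip.camera_model(name): a dict with "K" (3x3 intrinsics, pixels), "k1" (the pictures are not rectified: a ray, as slopes to the right and down, at radius r is drawn at 1 + k1 r^2 times it, then the intrinsics apply), "R" (3x3) and "t" (3): a world point X has camera coordinates R X + t. Camera axes: x right, y down, z forward; pixel columns grow to the right and rows downward; lengths in mm; the calibration is good to about 2 mm. A picture is of the moment at which its call begins: read the wrist's pose just before it. camera_model takes no time and is no camera call; for the wrist camera it gives the pose at the moment of the call.
- manip.sign_off(): hands the job in; it is judged then, once.
The state is a dict: "clock": time; "joints": joint angles; "qd": joint speeds; "effort": joint torques, N m; "eef_pos": TCP position; "eef_rot": TCP orientation; "wrist_force": force on the tool from outside, world axes, zero at the start; "moment": the same for the moment, N m; "finger_gap": finger opening in mm; "finger_force": force on a finger pad.
Only numpy, scipy, OpenCV 4.12 (cv2) and the standard library are available. Lean on these libraries where they do the work, as an engineer would, in place of code of your own. Each camera call takes 0.05 s, during which the arm holds its last target. There are 200 camera calls.

### The job

On the dental lab hotplate, slide the lidded pot across from the red ring to the green ring without lifting it, and let it go there. Then pick up the white bead dish by its arched handle, keep it level with the loose orange ball inside the dish's blue middle all the way, and turn it a quarter turn (either way) from how it stands, so that its handle is square to the black line on the cork mat. Finish while still holding the dish level and still, centred about 5 cm above the freed red ring with the ball at rest in the middle; do not put it down, and leave the burs, handpiece and jaw model alone.

Things in the scene. Friction and masses are not known exactly. Their poses are not given: they have to be found in the camera images.
- hotplate: Fixed cold cream hotplate with a flat dark steel top, 180 (x) by 380 (y) by 50 mm high; origin at the centre of its underside, z up, y along its length. Two rings are marked on the top, 85 mm from its centre along y, one on either side; which one is red varies.
- ring_red: Red ring painted on the hotplate top, outer diameter 116 mm, inner 102 mm, flat; origin at its centre on the hotplate top. The pot stands on it at the start.
- ring_green: Green ring painted on the hotplate top, the same size, 170 mm from the red one; origin at its centre on the hotplate top. Empty at the start.
- pot: Loose low steel pot, smooth underneath, with fixed lid, 98 mm across, 42 mm high to the lid, about 0.4 kg (varies by 30%), an upright round black knob on the lid, 20 mm in diameter, 42 to 82 mm above the origin; grip the knob from above, 68 mm above the origin. Origin: centre of its underside, z up.
- mat: Fixed square cork mat, 170 by 170 by 4 mm, with a thin black line across its middle along its x axis; origin at the centre of its underside. The dish stands on it at the start with the handle parallel to the line.
- dish: Loose white dish, 120 mm across, 23 mm high, 0.25 kg, hollow like a watch glass (curvature radius 120 mm, floor 6 mm thick), middle blue, 56 mm across. Rigid arched wire handle over it along x; at its top, above the centre, a black grip 60 mm long (x), 12 wide (y), 16 high, its centre 90 mm above the origin. Origin: centre of the underside, z up.
- ball_center (a point): Centre of the loose, smooth orange ball, 24 mm in diameter, 20 g, that lies in the middle of the dish; it rolls easily when the dish is jerked or tilted, and rolls back to the middle.
- bur_stand: Bystander: loose round dark bur stand on a wooden base with burs upright in it, 84 mm across, about 70 mm high; origin at the centre of its underside.
- bur_block: Bystander: loose white block with burs upright in it, 50 by 80 mm, about 55 mm high; origin at the centre of its underside.
- handpiece: Bystander: loose black drill handpiece lying along y, about 170 mm long, 22 mm high; origin under its middle.
- jaw_model: Bystander: loose plaster jaw model with pink gums and teeth, 50 by 60 mm, 42 mm high; origin at the centre of its underside.
- ball: The loose ball itself (its origin, a point on its surface, turns as it rolls: use point ball_center for its place).

How it is judged (in metres and radians):
On the way, in this order (a step that is already met when the one before it is completed fails the run):
1. the pot stands on the green ring (centre within 15 mm), let go (horizontal distance between pot and ring_green below 0.015 m and contact force between the fingers and pot below 0.1 N and angle between pot's own z axis and vertical below 0.05 rad), for 0.2 s.
2. the dish is picked up by the gripper, over 25 mm above the mat, level (z of dish in the frame of mat above 0.029 m and contact force between the fingers and dish above 1 N and angle between dish's own z axis and vertical below 0.1 rad), for 0.2 s.
At the end, for the whole second after the job is handed in: Dish held still and level (0.1 rad), 20 to 90 mm above the hotplate top, touching neither it nor the pot, within 22 mm of the red ring's centre, handle square to the mat's line (0.14 rad); ball at rest within 18 mm of the dish's centre; pot released, within 18 mm of the green ring's centre (contact force between the fingers and dish above 1 N and angle between dish's own z axis and vertical below 0.1 rad and horizontal distance between ball_center and dish below 0.018 m and angle between the x axis of dish and the x axis of mat, either way round above 1.43 rad and horizontal distance between dish and ring_red below 0.022 m and z of dish in the frame of ring_red between 0.02 and 0.09 m and contact force between dish and hotplate below 0.05 N and contact force between dish and pot below 0.05 N and linear speed of dish below 0.02 m/s and linear speed of ball below 0.04 m/s and horizontal distance between pot and ring_green below 0.018 m and angle between pot's own z axis and vertical below 0.05 rad and contact force between the fingers and pot below 0.1 N); the arm keeps its last pose, push and grip.
It fails at once if the pot is lifted off the hotplate top or falls off it (z of pot in the frame of hotplate above 0.058 m or z of pot in the frame of hotplate below 0.044 m).
It fails at once if the pot is tipped (over 0.2 rad) (angle between pot's own z axis and vertical above 0.2 rad).
It fails at once if the dish is tilted (over 0.2 rad) (angle between dish's own z axis and vertical above 0.2 rad).
It fails at once if the ball leaves the blue middle of the dish (its centre some 28 mm from the dish's) (distance between ball_center and dish above 0.0365 m).
It fails at once if a bystander (burs, handpiece, jaw model) is moved over 20 mm (distance of any of bur_stand, bur_block, handpiece, jaw_model from where it was at the start of the episode above 0.02 m).
It also fails if it takes over 72 s, if anything falls off the work surface, if the arm or the gripper's body presses on something with over 40 N, if the wrist force passes 120 N, or if a joint passes its speed limit or range.

## Working session

There is one attempt and no reset: what is moved stays moved. The work goes in short steps, Python scripts to look and compute and a tool call to move; the robot and the scene stay as the last step left them, time stands still between calls to the robot, and variables do not carry over. Pictures are saved under pics/ and viewed, at most 10 in all, crops included, and the job is handed in when it is done.

Besides the shell and the picture viewer there is one more tool, called after ">>>" as name(argument=value, ...) on one line, values as JSON. jog_arm: Moves the arm, as the interface text tells. Its arguments: {"type":"object","properties":{"rows":{"type":"array"},"newtons":{"type":"number"}},"required":["rows"]}

```bash
mkdir -p pics; ls; cat > h.py <<'E'
import numpy as np, cv2
from cell import manip
def shot(n):
    m=manip.camera_model(n); p,d=manip.camera(n); return p,d,m
def ray(m,uv):
    K=np.array(m["K"],float);k=m["k1"]
    q=np.array([(uv[0]-K[0,2])/K[0,0],(uv[1]-K[1,2])/K[1,1]]);s=q.copy()
    for _ in range(20): s=q/(1+k*(s@s))
    R=np.array(m["R"]);t=np.array(m["t"])
    return -R.T@t, R.T@np.array([s[0],s[1],1.0])
def plane(m,uv,z):
    o,d=ray(m,uv); return o+d*(z-o[2])/d[2]
def pt(m,uv,depth):
    o,d=ray(m,uv); return o+d*depth
E
python3 - <<'E'
from h import *
for n in("top","scene"):
    p,d,m=shot(n); cv2.imwrite(f"pics/{n}.png",p); np.savez(f"{n}.npz",p=p,d=d,**m)
    print(n,m["t"],-np.array(m["R"]).T@m["t"],m["k1"])
print(manip.read_state())
E
```

```text
pics
top [-29.51030669 635.42412405 892.35832747] [525.61553625 -10.5385574  961.53799046] 0.0007064022383551792
scene [ 381.16717576 -423.68058118 1345.24385428] [1113.4708153   288.52337781  900.78392645] -0.023919412623472903
{'clock': 0.1, 'joints': array([ 1.08035428e+00,  3.00426851e-01,  1.52148222e+00, -1.76412555e-05,
        1.32073350e+00, -6.65958544e-02]), 'qd': array([-0.00089752, -0.0007243 , -0.00241591, -0.0008165 , -0.0013932 ,
       -0.00063087]), 'effort': array([ 1.09648445e-03, -5.32631385e+01, -3.53290021e+01,  7.09003396e-02,
        2.34001590e-02, -8.54559431e-06]), 'eef_pos': array([226.09811471, 501.13437817, 212.95242701]), 'eef_rot': array([-3.14054393e+00, -5.28183541e-05,  2.71775080e+00]), 'wrist_force': array([ 0.00553669, -0.81684351,  0.36989806]), 'moment': array([ 0.02504661,  0.01335012, -0.04037911]), 'finger_force': 0.0, 'finger_gap': 94.15518913706299}
```

View pics/top.png

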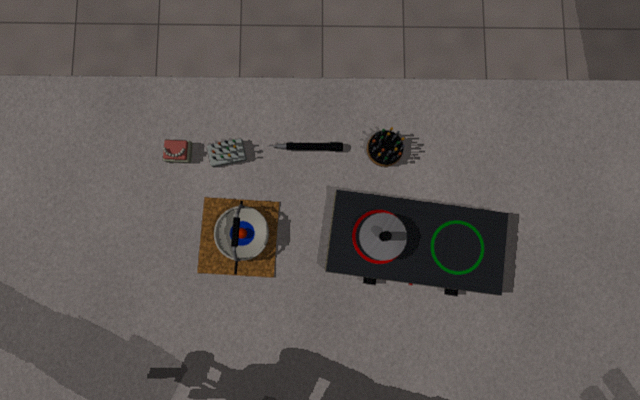

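View pics/scene.png

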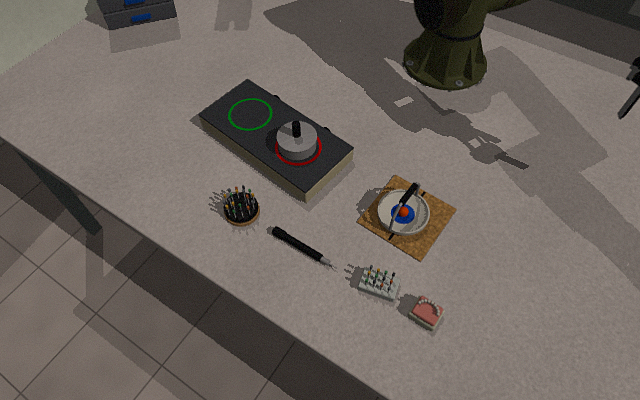

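The top view shows the pot at (383,237) on the red ring, the green ring at (457,247), and the dish at (241,233) on the mat with its black grip near (236,232). The bystanders are along row 148. The scene view agrees with this.

```bash
cat > meas.py <<'E'
from h import *
def cloud(p,d,m):
    v,u=np.nonzero(d>0); K=np.array(m["K"]);k=m["k1"]
    q=np.stack([(u-K[0,2])/K[0,0],(v-K[1,2])/K[1,1]],1); s=q.copy()
    for _ in range(15): s=q/(1+k*(s**2).sum(1))[:,None]
    c=np.c_[s,np.ones(len(s))]*d[v,u][:,None]
    return (c-np.array(m["t"]))@np.array(m["R"]), p[v,u]
def line_dir(P):
    c=P.mean(0);w,V=np.linalg.eigh(np.cov((P-c).T)); return np.arctan2(V[1,-1],V[0,-1])
def mask_pts(m,p,f,z):
    b,g,r=[p[...,i].astype(int) for i in range(3)]
    v,u=np.nonzero(f(b,g,r)); return np.array([plane(m,(a,c),z)[:2] for a,c in zip(u,v)])
E
python3 - <<'E'
from meas import *
for n in("top","scene"):
    f=np.load(n+".npz"); p,d=f["p"],f["d"]; m={k:f[k] for k in("K","R","t")}; m["k1"]=float(f["k1"])
    X,C=cloud(p,d,m); C=C.astype(int)
    on=lambda x0,x1,y0,y1,z0,z1:(X[:,0]>x0)&(X[:,0]<x1)&(X[:,1]>y0)&(X[:,1]<y1)&(X[:,2]>z0)&(X[:,2]<z1)
    print(n)
    for nm,fn in(("green",lambda b,g,r:(g>90)&(b<70)&(r<70)),("red",lambda b,g,r:(r>90)&(b<60)&(g<50))):
        Q=mask_pts(m,p,fn,50)
        y0,y1=(-500,0)
        Q=Q[(Q[:,1]<0)&(Q[:,1]>-500)&(Q[:,0]>250)&(Q[:,0]<650)]
        (c,r)=cv2.minEnclosingCircle(Q.astype(np.float32)); 
        A=np.c_[2*Q,np.ones(len(Q))]; s=np.linalg.lstsq(A,(Q**2).sum(1),rcond=None)[0]
        print(nm,len(Q),c,r,"fit",s[:2],np.sqrt(s[2]+s[:2]@s[:2]))
    k=on(300,600,-300,0,110,150); P=X[k]; print("knob",k.sum(),P.mean(0),P.min(0),P.max(0)); T=P[P[:,2]>P[:,2].max()-6]; print(" knobtop",T.mean(0),len(T))
    k=on(300,600,-300,0,86,98); P=X[k]; print("lid",k.sum(),P.mean(0),(P.min(0)+P.max(0))/2)
    k=on(300,650,50,300,88,125); P=X[k]; print("grip",k.sum(),P.mean(0),P.min(0),P.max(0),line_dir(P[:,:2]))
    Q=mask_pts(m,p,lambda b,g,r:(b>90)&(r<60)&(g<90),11); Q=Q[(Q[:,1]>50)&(Q[:,1]<300)]; print("blue",len(Q),Q.mean(0),(Q.min(0)+Q.max(0))/2)
    b,g,r=C.T; k=on(300,650,40,320,1,9)&(r>b+35); P=X[k][:,:2].astype(np.float32); print("mat",len(P),cv2.minAreaRect(P))
    k=on(250,650,-450,0,44,54); P=X[k][:,:2].astype(np.float32); print("plate",len(P),cv2.minAreaRect(P))
    for nm,(y0,y1) in dict(jaw=(250,420),hp=(-80,160),stand=(-180,-80)).items():
        k=on(560,800,y0,y1,12,90); 
        if k.sum(): print(nm,X[k].min(0),X[k].max(0))
E
```

```text
top
green 106 (524.7552490234375, -321.28863525390625) 55.739585876464844 fit [ 524.88459176 -321.75604085] 54.46458230451089
red 264 (521.1886596679688, -171.981689453125) 88.99756622314453 fit [ 545.47678796 -158.71981328] 58.072499629365446
knob 94 [ 546.01071918 -153.34781436  129.997166  ] [ 536.28293388 -164.78849465  110.78582229] [ 555.81216274 -144.88686341  135.17718644]
 knobtop [ 546.26180345 -154.1736058   132.23776649] 74
lid 1615 [ 545.77798507 -154.13995629   89.98696529] [ 546.32996256 -154.86580252   91.76718537]
grip 250 [553.79949499 146.35003185  99.79209563] [510.16370202 139.95572272  88.85374631] [597.92479786 154.01234622 105.22590907] 3.076650719408026
blue 155 [554.43864845 139.41782753] [555.30944876 146.64897833]
mat 2789 ((547.4135131835938, 156.95773315429688), (170.38400268554688, 170.05274963378906), 86.61766815185547)
plate 12531 ((535.4234008789062, -236.67564392089844), (380.3436279296875, 178.65902709960938), 82.4201431274414)
jaw [713.60413123 267.20127686  12.20673689] [765.53202633 325.85115096  46.09100918]
hp [560.56725558 -78.74731583  12.00
[... 676 characters left out ...]

grip 193 [560.96521613 147.73421097  99.56563739] [515.8118175  139.70365832  88.29220782] [600.99193006 154.74498046 105.43908498] 3.071321224445657
blue 172 [554.88071419 152.23364246] [552.9622373  145.84101864]
mat 2357 ((546.5505981445312, 156.22898864746094), (171.15670776367188, 172.0532684326172), 86.4351806640625)
plate 6701 ((535.9968872070312, -237.1659393310547), (383.4351806640625, 182.86366271972656), 82.52313995361328)
jaw [717.43863269 267.6367523   12.20383437] [766.31404466 328.09385028  46.83366914]
hp [560.04865535 -79.98640869  12.0119898 ] [769.82624341 159.88529803  89.45248268]
stand [ 560.21629945 -179.97646678   12.08386494] [792.26688773 -80.02911013  89.98824119]
```

>>> jog_arm(rows=[0.8,-1.6,0,0,0,0.018,0,1.6,-3.3,0,0,0,0.018,0,1.6,-3.3,0,0,0,0.018,0,1.6,-3.3,0,0,0,0.018,0,1.6,-3.3,0,0,0,0.018,0,1.6,-3.3,0,0,0,0.018,0,1.6,-3.3,0,0,0,0.018,0,1.6,-3.3,0,0,0,0.018,0,1.6,-3.3,0,0,0,0.018,0,1.6,-3.3,0,0,0,0.018,0,1.6,-3.3,0,0,0,0.018,0,1.6,-3.3,0,0,0,0.018,0,1.6,-3.3,0,0,0,0.018,0,1.6,-3.3,0,0,0,0.018,0,1.6,-3.3,0,0,0,0.018,0,1.6,-3.3,0,0,0,0.018,0,1.6,-3.3,0,0,0,0.018,0,1.6,-3.3,0,0,0,0.018,0,1.6,-3.3,0,0,0,0.018,0,0.8,-1.6,0,0,0,0.018,0])

```text
clock: 1.77
eef_pos: [530.9, -128.0, 212.8]
eef_rot: [-3.141, -0.001, 3.077]
wrist_force: [-1.2, -0.2, -0.4]
finger_gap: 94.2
finger_force: 0.0
```

>>> jog_arm(rows=[0.75,-1.4,0,0,0,0,0,0.75,-1.2,0,0,0,0,0,0,0,-1.5,0,0,0,0,0,0,-1.5,0,0,0,0,0,0,-1.5,0,0,0,0,0,0,-1.5,0,0,0,0,0,0,-1.5,0,0,0,0,0,0,-1.5,0,0,0,0,0,0,-1,0,0,0,0,0,0,-0.5,0,0,0,0,0,0,0,0,0,0,0,0,0,0,0,0,0,0,0,0,0,0,0,0,0])

```text
clock: 2.85
eef_pos: [545.6, -150.8, 109.3]
eef_rot: [-3.141, 0.001, 3.078]
wrist_force: [0.5, -0.2, 0.1]
finger_gap: 93.7
finger_force: 0.0
```

>>> jog_arm(newtons=12, rows=[0.05,-0.35,-0.2,0,0,0,0,0,0,0,0,0,0,0,0,0,0,0,0,0,0.7,0,0,0,0,0,0,0.85,0,0,0,0,0,0,0.85,0,0,0,0,0,0,0.85,0,0,0,0,0,0,0.85,0,0,0,0,0,0,0.85,0,0,0,0,0,0,0.85,0,0,0,0,0,0,0.85,0,0,0,0,0,0,0.85,0,0,0,0,0,0,0.85])

```text
clock: 3.85
eef_pos: [545.7, -154.2, 106.5]
eef_rot: [-3.142, -0.0, 3.078]
wrist_force: [0.0, 0.3, 1.4]
finger_gap: 30.4
finger_force: 0.0
```

>>> jog_arm(rows=[0,0,0,0,0,0,1,0,0,0,0,0,0,1,0,0,0,0,0,0,1,0,0,0,0,0,0,1])

```text
clock: 4.18
eef_pos: [545.7, -154.3, 106.5]
eef_rot: [-3.141, 0.0, 3.078]
wrist_force: [-0.5, -0.8, -0.7]
finger_gap: 19.7
finger_force: 12.0
```

>>> jog_arm(rows=[-0.05,-0.4,0,0,0,0,1,-0.1,-0.8,0,0,0,0,1,-0.1,-0.8,0,0,0,0,1,-0.1,-0.8,0,0,0,0,1,-0.1,-0.8,0,0,0,0,1,-0.1,-0.8,0,0,0,0,1,-0.1,-0.8,0,0,0,0,1,-0.1,-0.8,0,0,0,0,1,-0.1,-0.8,0,0,0,0,1,-0.1,-0.8,0,0,0,0,1])

```text
clock: 5.02
eef_pos: [536.0, -231.0, 106.4]
eef_rot: [3.142, -0.0, 3.078]
wrist_force: [0.1, 1.2, 0.5]
finger_gap: 19.8
finger_force: 12.0
```

>>> jog_arm(rows=[-0.1,-0.8,0,0,0,0,1,-0.1,-0.8,0,0,0,0,1,-0.1,-0.8,0,0,0,0,1,-0.1,-0.8,0,0,0,0,1,-0.1,-0.8,0,0,0,0,1,-0.1,-0.8,0,0,0,0,1,-0.1,-0.8,0,0,0,0,1,-0.1,-0.8,0,0,0,0,1,-0.1,-0.8,0,0,0,0,1,-0.1,-0.8,0,0,0,0,1,-0.1,-0.6,0,0,0,0,1,-0.05,-0.4,0,0,0,0,1,0,0,0,0,0,0,1,0,0,0,0,0,0,1,0,0,0,0,0,0,1])

```text
clock: 6.27
eef_pos: [524.7, -320.2, 106.5]
eef_rot: [-3.141, 0.0, 3.078]
wrist_force: [-1.1, -2.1, 0.8]
finger_gap: 19.6
finger_force: 12.0
```

>>> jog_arm(rows=[0,0,0,0,0,0,0.5,0,0,0,0,0,0,0.5,0,0,0,0,0,0,0.5,0,0,0,0,0,0,0.5,0,0,0,0,0,0,0.5,0,0,0,0,0,0,0.5,0,0,0,0,0,0,0.5,0,0,0,0,0,0,0.5,0,0,1,0,0,0,0.5,0,0,1.5,0,0,0,0.5,0,0,1.5,0,0,0,0.5,0,0,1.5,0,0,0,0.5,0,0,1.5,0,0,0,0.5,0,0,1.5,0,0,0,0.5,0,0,1.5,0,0,0,0.5,0,0,1,0,0,0,0.5])

```text
clock: 7.6
eef_pos: [524.9, -320.3, 218.9]
eef_rot: [-3.14, 0.002, 3.078]
wrist_force: [1.0, -0.6, -0.5]
finger_gap: 47.4
finger_force: 0.0
```

```bash
python3 - <<'E'
from meas import *
for n in("scene","top"):
    p,d,m=shot(n); X,C=cloud(p,d,m); C=C.astype(int)
    on=lambda x0,x1,y0,y1,z0,z1:(X[:,0]>x0)&(X[:,0]<x1)&(X[:,1]>y0)&(X[:,1]<y1)&(X[:,2]>z0)&(X[:,2]<z1)
    P=X[on(440,610,-410,-230,86,97)]; print(n,"lid",len(P),P.mean(0),(P.min(0)+P.max(0))/2,P.max(0)-P.min(0))
    Q=mask_pts(m,p,lambda b,g,r:(r>90)&(b<60)&(g<50),50); Q=Q[(Q[:,1]<-60)&(Q[:,1]>-500)&(Q[:,0]>450)&(Q[:,0]<650)]
    print(" red",len(Q),cv2.minEnclosingCircle(Q.astype(np.float32)))
    G=X[on(450,650,50,300,96,107)]; r=cv2.minAreaRect(G[:,:2].astype(np.float32)); print(" grip",len(G),G.mean(0),r)
    K=X[on(450,650,50,250,5,200)&(C.sum(1)<120)]
    K=K[K[:,2]>92]; print(" dark",len(K),K.mean(0),K.min(0),K.max(0),line_dir(K[:,:2]))
    k=on(450,650,60,240,18,32)&(C.min(1)>90); D=X[k]; A=np.c_[2*D[:,:2],np.ones(len(D))]; s=np.linalg.lstsq(A,(D[:,:2]**2).sum(1),rcond=None)[0]; print(" rim",len(D),s[:2],np.sqrt(s[2]+s[:2]@s[:2]))
    b,g,r=C.T; k=on(450,650,50,250,8,45)&(r>110)&(g<90)&(b<60); 
    if k.sum(): print(" ball",k.sum(),X[k].mean(0))
    if n=="top": cv2.imwrite("pics/t2.png",cv2.resize(p[170:310,180:540],None,fx=2,fy=2))
E
```

```text
scene lid 741 [ 530.3295935  -316.13687658   90.14012651] [ 525.85075111 -321.04499502   91.38060294] [99.60641797 98.95068944 10.66885035]
 red 301 ((545.963623046875, -153.23231506347656), 58.18492126464844)
 grip 156 [557.73111816 147.50675973 101.38313074] ((555.6854858398438, 147.05145263671875), (12.70382308959961, 78.16059875488281), 86.3648681640625)
 dark 144 [557.16590147 147.75854782 101.40965804] [526.77299869 139.96698655  92.98315197] [587.62158823 154.85321072 105.3068997 ] 3.0738424323679427
 rim 637 [555.46159343 147.96238124] 51.475500846786495
 ball 58 [557.87291557 151.81113765  29.24020875]
top lid 848 [ 524.10747997 -297.99057652   89.9145395 ] [ 525.86847857 -305.19831056   91.09525034] [96.4096312  68.19403269 10.09846067]
 red 462 ((547.118896484375, -152.77268981933594), 57.60068893432617)
 grip 204 [553.75660588 146.85732512 101.19936513] ((554.6947021484375, 147.12156677246094), (12.288087844848633, 77.28138732910156), 85.8758773803711)
 dark 177 [555.15093318 145.94253016 101.14353611] [526.32548102 139.80891094  92.31990585] [584.85763542 153.23168373 105.26170887] 3.088487922693261
 rim 730 [555.2594824  147.66001594] 51.07738382419842
 ball 34 [555.58873366 153.12063066  29.94756485]
```

View pics/t2.png

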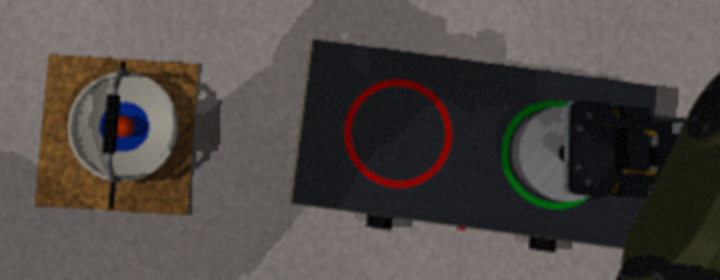

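The pot stands on the green ring: in the crop it is at about (560,155), about 1 mm off centre by depth. The red ring is free at (398,133), and the dish grip is at (112,124). Next is the dish.

>>> jog_arm(rows=[0.1,1.8,0,0,0,0,0.5,0.2,3.6,0,0,0,0,0.5,0.2,3.6,0,0,0,0,0.5,0.3,3.6,0,0,0,0,0.5,0.2,3.6,0,0,0,0,0.5,0.2,3.6,0,0,0,0,0.5,0.3,3.6,0,0,0,0,0.5,0.2,3.6,0,0,0,0,0.5,0.2,3.6,0,0,0,0,0.5,0.3,3.6,0,0,0,0,0.5,0.2,3.6,0,0,0,0,0.5,0.3,3.6,0,0,0,0,0.5,0.2,3.6,0,0,0,0,0.5,0.2,1.8,0,0,0,0,0.5,0,0,0,0,0,0,0.5,0,0,0,0,0,0,0.5])

```text
clock: 9.03
eef_pos: [555.3, 148.3, 215.5]
eef_rot: [-3.141, -0.001, 3.079]
wrist_force: [-0.3, -0.6, -0.3]
finger_gap: 46.9
finger_force: 0.0
```

```bash
python3 - <<'E'
from meas import *
print(manip.read_state()["eef_pos"])
p,d,m=shot("wrist"); X,C=cloud(p,d,m); C=C.astype(int)
on=lambda x0,x1,y0,y1,z0,z1:(X[:,0]>x0)&(X[:,0]<x1)&(X[:,1]>y0)&(X[:,1]<y1)&(X[:,2]>z0)&(X[:,2]<z1)
G=X[on(480,630,80,220,96,106)]; print(len(G),G.mean(0) if len(G) else 0, cv2.minAreaRect(G[:,:2].astype(np.float32)) if len(G)>3 else 0)
cv2.imwrite("pics/w1.png",p)
E
```

```text
[555.31745764 148.25132919 215.54646814]
722 [552.89955841 146.92517075 101.6648433 ] ((554.8888549804688, 147.04209899902344), (11.44139575958252, 76.09217071533203), 86.1099624633789)
```

View pics/w1.png

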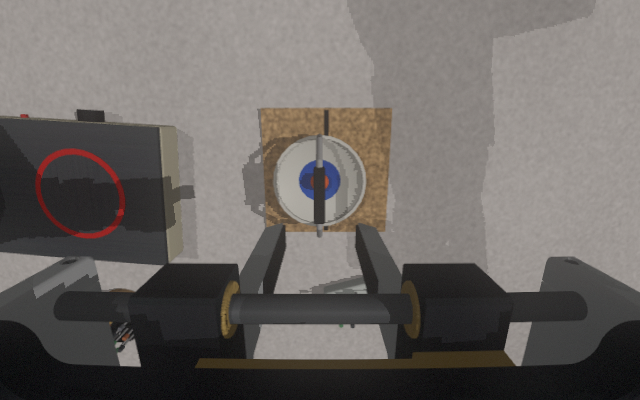

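The wrist view shows the dish's black grip, upright at column 319, between the open fingers at columns 265 and 375. The ball is in the blue middle at (318,181). I'll descend.

>>> jog_arm(newtons=20, rows=[0,-0.1,-1,0,0,0,0.5,0,0,-1.5,0,0,0,0.5,0,0,-1.5,0,0,0,0.5,0,0,-1.5,0,0,0,0.5,0,0,-1.5,0,0,0,0.5,0,0,-1.5,0,0,0,0.5,0,0,-1.5,0,0,0,0.5,0,0,-1.2,0,0,0,0.5,0,0,-1,0,0,0,0.5,0,0,-0.6,0,0,0,0.5,0,0,-0.4,0,0,0,0.5,0,0,0,0,0,0,0.5,0,0,0,0,0,0,0.5,0,0,0,0,0,0,0.5])

```text
clock: 10.25
eef_pos: [556.0, 146.9, 85.1]
eef_rot: [3.141, 0.001, 3.078]
wrist_force: [0.8, -0.2, 0.5]
finger_gap: 47.1
finger_force: 0.0
```

Closing gently, in steps, so as not to jerk the dish.

>>> jog_arm(newtons=15, rows=[-0.05,0,-0.2,0,0,0,0.6,0,0,0,0,0,0,0.65,0,0,0,0,0,0,0.7,0,0,0,0,0,0,0.74,0,0,0,0,0,0,0.77,0,0,0,0,0,0,0.8,0,0,0,0,0,0,0.82,0,0,0,0,0,0,0.84,0,0,0,0,0,0,0.86,0,0,0,0,0,0,0.87,0,0,0,0,0,0,0.88,0,0,0,0,0,0,0.89,0,0,0,0,0,0,0.9,0,0,0,0,0,0,0.92,0,0,0,0,0,0,0.94,0,0,0,0,0,0,1,0,0,0,0,0,0,1,0,0,0,0,0,0,1])

```text
clock: 11.75
eef_pos: [555.2, 146.8, 82.4]
eef_rot: [3.142, 0.0, 3.078]
wrist_force: [0.4, 0.3, -0.3]
finger_gap: 11.2
finger_force: 15.0
```

>>> jog_arm(newtons=25, rows=[0,0,0,0,0,0,1,0,0,0.1,0,0,0,1,0,0,0.2,0,0,0,1,0,0,0.3,0,0,0,1,0,0,0.5,0,0,0,1,0,0,0.6,0,0,0,1,0,0,0.7,0,0,0,1,0,0,0.8,0,0,0,1,0,0,0.8,0,0,0,1,0,0,0.8,0,0,0,1,0,0,0.8,0,0,0,1,0,0,0.8,0,0,0,1,0,0,0.8,0,0,0,1,0,0,0.7,0,0,0,1,0,0,0.6,0,0,0,1,0,0,0.5,0,0,0,1,0,0,0.3,0,0,0,1,0,0,0.2,0,0,0,1,0,0,0.1,0,0,0,1,0,0,0,0,0,0,1])

```text
clock: 13.42
eef_pos: [555.1, 146.8, 178.4]
eef_rot: [-3.142, -0.0, 3.078]
wrist_force: [-0.0, 0.7, -2.4]
finger_gap: 11.7
finger_force: 25.0
```

```bash
python3 - <<'E'
from meas import *
p,d,m=shot("scene"); cv2.imwrite("pics/s3.png",cv2.resize(p[60:300,220:520],None,fx=2,fy=2))
E
```

```text
(no output)
```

View pics/s3.png

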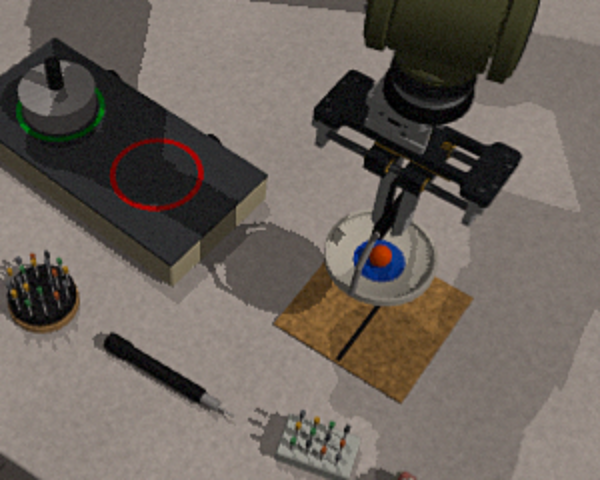

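The dish is held level in the crop and the ball is in the blue middle at (380,257). The pot is on the green ring. Next I move and turn smoothly at the same time.

>>> jog_arm(rows=[0,-0.1,0,0,0,-0.01,1,0,-0.2,0,0,0,-0.02,1,0,-0.3,0,0,0,-0.03,1,0,-0.4,0,0,0,-0.03,1,0,-0.5,0,0,0,-0.03,1,0,-0.6,0,0,0,-0.03,1,0,-0.6,0,0,0,-0.03,1,0,-0.6,0,0,0,-0.03,1,0,-0.6,0,0,0,-0.03,1,0,-0.6,0,0,0,-0.03,1,0,-0.6,0,0,0,-0.03,1,0,-0.6,0,0,0,-0.03,1,0,-0.6,0,0,0,-0.03,1,0,-0.6,0,0,0,-0.03,1,0,-0.6,0,0,0,-0.03,1,0,-0.6,0,0,0,-0.03,1,0,-0.6,0,0,0,-0.03,1,0,-0.6,0,0,0,-0.03,1,0,-0.6,0,0,0,-0.03,1,0,-0.6,0,0,0,-0.03,1])

```text
clock: 15.13
eef_pos: [555.2, 41.2, 178.5]
eef_rot: [-3.142, 0.0, 2.505]
wrist_force: [0.1, 0.9, -3.4]
finger_gap: 11.4
finger_force: 25.0
```

>>> jog_arm(rows=[-0.04,-0.6,0,0,0,-0.03,1,-0.04,-0.6,0,0,0,-0.03,1,-0.04,-0.6,0,0,0,-0.03,1,-0.04,-0.6,0,0,0,-0.03,1,-0.04,-0.6,0,0,0,-0.03,1,-0.04,-0.6,0,0,0,-0.03,1,-0.04,-0.6,0,0,0,-0.03,1,-0.04,-0.6,0,0,0,-0.03,1,-0.04,-0.6,0,0,0,-0.03,1,-0.04,-0.6,0,0,0,-0.03,1,-0.04,-0.6,0,0,0,-0.03,1,-0.04,-0.6,0,0,0,-0.03,1,-0.04,-0.6,0,0,0,-0.03,1,-0.04,-0.6,0,0,0,-0.03,1,-0.04,-0.6,0,0,0,-0.03,1,-0.04,-0.6,0,0,0,-0.03,1,-0.04,-0.6,0,0,0,-0.03,1,-0.04,-0.6,0,0,0,-0.03,1,-0.04,-0.6,0,0,0,-0.03,1,-0.04,-0.6,0,0,0,-0.03,1])

```text
clock: 16.8
eef_pos: [547.1, -78.8, 178.4]
eef_rot: [-3.142, -0.0, 1.905]
wrist_force: [0.6, -0.1, -2.2]
finger_gap: 11.8
finger_force: 25.0
```

>>> jog_arm(rows=[0,-0.6,0,0,0,-0.03,1,0,-0.6,0,0,0,-0.03,1,0,-0.6,0,0,0,-0.03,1,0,-0.6,0,0,0,-0.03,1,0,-0.6,0,0,0,-0.03,1,0,-0.6,0,0,0,-0.03,1,0,-0.6,0,0,0,-0.03,1,0,-0.6,0,0,0,-0.03,1,0,-0.6,0,0,0,-0.03,1,0,-0.6,0,0,0,-0.03,1,0,-0.5,0,0,0,-0.03,1,0,-0.4,0,0,0,-0.03,1,0,-0.3,0,0,0,-0.02,1,0,-0.2,0,0,0,-0.02,1,0,-0.1,0,0,0,0,1,0,0,0,0,0,0,1,0,0,0,0,0,0,1,0,0,0,0,0,0,1,0,0,0,0,0,0,1,0,0,0,0,0,0,1])

```text
clock: 18.47
eef_pos: [547.2, -153.0, 178.5]
eef_rot: [3.142, -0.0, 1.508]
wrist_force: [0.1, -0.3, -2.8]
finger_gap: 12.0
finger_force: 25.0
```

Let the ball settle for 2 s, then check.

>>> jog_arm(rows=[0,0,0,0,0,0,1,0,0,0,0,0,0,1,0,0,0,0,0,0,1,0,0,0,0,0,0,1,0,0,0,0,0,0,1,0,0,0,0,0,0,1,0,0,0,0,0,0,1,0,0,0,0,0,0,1,0,0,0,0,0,0,1,0,0,0,0,0,0,1,0,0,0,0,0,0,1,0,0,0,0,0,0,1,0,0,0,0,0,0,1,0,0,0,0,0,0,1,0,0,0,0,0,0,1,0,0,0,0,0,0,1,0,0,0,0,0,0,1,0,0,0,0,0,0,1,0,0,0,0,0,0,1,0,0,0,0,0,0,1])

```text
clock: 20.13
eef_pos: [547.2, -153.2, 178.4]
eef_rot: [-3.142, 0.0, 1.508]
wrist_force: [0.1, -0.5, -2.0]
finger_gap: 11.5
finger_force: 25.0
```

```bash
python3 - <<'E'
from meas import *
for n in("scene","top","scene"):
    p,d,m=shot(n); X,C=cloud(p,d,m); C=C.astype(int); b,g,r=C.T
    on=lambda x0,x1,y0,y1,z0,z1:(X[:,0]>x0)&(X[:,0]<x1)&(X[:,1]>y0)&(X[:,1]<y1)&(X[:,2]>z0)&(X[:,2]<z1)
    D=X[on(460,640,-240,-70,112,126)&(C.min(1)>80)]; 
    A=np.c_[2*D[:,:2],np.ones(len(D))]; s=np.linalg.lstsq(A,(D[:,:2]**2).sum(1),rcond=None)[0]; print(n,"rim",len(D),s[:2],np.sqrt(s[2]+s[:2]@s[:2]),"z",X[on(460,640,-240,-70,90,126)][:,2].max())
    k=on(480,610,-220,-90,104,145)&(r>100)&(g<100)&(b<70); print(" ball",k.sum(),X[k].mean(0) if k.sum() else 0)
    P=X[on(440,610,-410,-260,86,97)]; print(" lid",(P.min(0)+P.max(0))/2)
cv2.imwrite("pics/s4.png",cv2.resize(p[40:240,180:480],None,fx=2,fy=2))
E
```

```text
scene rim 708 [ 548.95681373 -150.56002622] 49.118654732415195 z 125.94203230653588
 ball 41 [ 548.46600199 -146.85725127  124.90151129]
 lid [ 528.2929275  -320.46985508   91.28771339]
top rim 345 [ 550.14650702 -137.46312413] 41.02550976743767 z 125.93729777022834
 ball 13 [ 522.58002217 -100.37779583  118.34757389]
 lid [ 513.4588457  -361.38586015   89.0818808 ]
scene rim 697 [ 548.95965693 -150.48292741] 49.42431276345866 z 125.96374776201115
 ball 44 [ 548.75600653 -147.19039609  124.87199581]
 lid [ 527.26901203 -320.11057637   91.37138214]
```

View pics/s4.png

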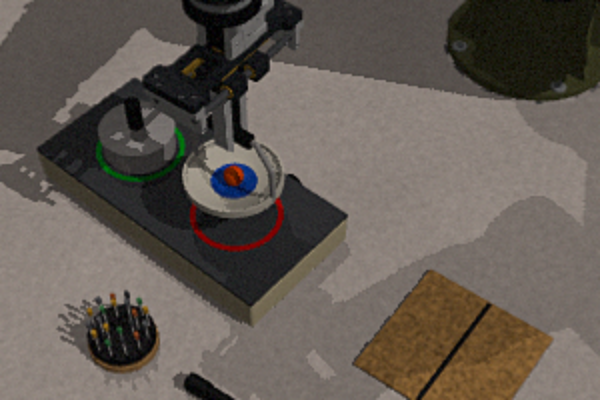

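The dish is level over the red ring. The ball is at rest in the blue middle at (233,175), the handle is square to the mat line, and the pot is on green at (140,150).

```bash
python3 -c "
from cell import manip
print(manip.sign_off())"
```

```text
the job is handed in; nothing more can be done
None
```

I handed the job in at about 20 s of the 72 s allowed; sign-off returned no verdict. By my last measurements the pot is released on the green ring, 1–4 mm off centre, and the dish is held level about 5 cm above the red ring after a quarter turn, with the ball at rest in the middle.

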